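# Flip the chopping board onto the drainer

### The arm

A 7-joint arm with a two-finger parallel gripper is mounted at the origin on the work surface. World frame = base frame: x ahead of the robot, y to its left, z up, the work surface at z = 0. Lengths are in m, angles in rad, forces in N, time in s.
With the tool pointing down it reaches from about 0.4 to 0.875 m from the base axis. Payload 6.5 kg.
Tool frame: the origin (TCP) lies at the very end of the fingers, on their centre line; the grasp point (between the pads) lies 19 mm behind it; z points along the fingers, y is the direction in which the jaws open and shut (so a half turn about z gives the same grasp; the last joint's range is limited). The gripper opens to 85 mm and grips with 20 to 120 N. Pads are 22 mm wide; open, the fingers measure 114 mm over their backs; the gripper's body (76 mm by 85 mm) begins 54 mm behind the grasp point. The pads swing forward as they close: fully open they stand 13 mm farther back than shut.
Start: joints at [1.224, 0.536, -0.004, 1.538, 0.003, 1.067, -0.071], TCP at [0.18, -0.625, 0.231] pointing down, gripper open.
Joint ranges: [-2.7, 2.7], [-0.37, 2.16], [-1.27, 1.26], [0.24, 2.4], [-1.31, 4.45], [0.19, 1.91], [-2.76, 2.76]. Speed limits (rad/s): [2.39, 2.39, 3.14, 3.14, 3.14, 3.14, 3.14].

### API

Orientations are given as a rotation vector (axis times angle).
In Python, from rig import manip, imaging gives the robot as it stands. The module is installed in compiled form; this text tells all that it offers.
- The arm moves only by the tool carry_out, never from a script. Its argument "plan" is text: rows parted by semicolons, each of 7 numbers parted by spaces: the shift along the tool's x, y, z in mm, then the turn, a rotation vector about the tool's x, y, z in degrees, then the finger opening in mm, from 0 to 85.4. A call has 1 to 8 rows; each row is the pose to reach, as a shift and turn from the pose commanded when the call began, along the tool's axes at that moment; what a row does not reach only later rows make up. A row lasts 1/12 s, in which the tool goes at most 41.7 mm and 7.16 degrees, less where a joint would pass 70% of its speed; a pose out of reach is approached as far as the arm can. A call with a gripper value outside its range is refused whole. The fingers move at their own pace and stop on an object; "newtons" is the grip in N (left out, the last holds). Time passes only in rows, so rows that repeat a pose let the fingers close. It gives the time, the measured TCP pose, the force and the opening at its end, in the units of the state.
- manip.get_state(): the state, without advancing time (a new reading comes with each control period).
- imaging.snapshot(name): name is "side" or "top" or "wrist"; returns a dict with "color" (400x640x3 uint8, red, green, blue), "fov_y" (degrees; the focal length in pixels is half the picture's height over the tangent of half this angle, whatever the lens; pixels are square), "cx", "cy" (the principal point, pixels), "k1" (the pictures are not rectified: a ray, as slopes to the right and down, at radius r is drawn at 1 + k1 r^2 times it, then the intrinsics apply), "cam_to_world" (4x4, takes a point from camera to world coordinates). Camera axes: x right, y down, z forward; pixel columns grow to the right and rows downward; lengths in m; the calibration is good to about 2 mm. A picture is of the moment at which its call begins. There is no depth.
- manip.job_done(): hands the job in, once; it reports no verdict.
The state is a dict: "time": time; "joints": joint angles; "qvel": joint speeds; "joint_efforts": joint torques, N m; "tcp_pos": TCP position; "tool_rot": TCP orientation; "contact_force": force on the tool from outside, world axes, zero at the start; "wrist_torque": the same for the moment, N m; "width": opening from 0.0 (shut) to 1.0 (fully open).
Only numpy, scipy, OpenCV 4.12 (cv2) and the standard library are available. Lean on these libraries where they do the work, as an engineer would, in place of code of your own. Each camera call takes 0.05 s, during which the arm holds its last target. There are 200 camera calls.

### The job

Without grasping or lifting the small white chopping board, push it with a fingertip against the step of the raised draining board until it tips up on edge there and flips over onto the draining board. Leave it lying with its hollow side face down to drain, wholly on the draining board and not hanging over the step, and do not disturb the mug, jar and bowl.

Things in the scene. Friction and masses are not known exactly. Their poses are not given: they have to be found in the camera images.
- board: Rigid white plastic chopping board, 0.2 kg, 18 mm thick: plinth 90 x 130 x 10 mm; on it a plate 110 (x) x 150 (y) x 5 mm that overhangs the plinth 10 mm all round, 10 mm above the counter; on top a 10 x 3 mm rim round a shallow well. Lies hollow side (+z) up on the counter, x towards the drainer within 0.2 rad, +x edge about 10 to 50 mm short of its step. Origin: centre of the underside.
- drainer: Fixed flat grey draining board, 22 mm high, 280 mm (x) by 360 mm (y), thin dark lines on its flat top. Its upright step face looks at the chopping board. Origin: on the counter at the foot of the middle of that step face; x points from the step across the draining board, y along the step, z up. It covers x 0 to 280, y -180 to 180 mm.
- far_left (a point): Corner point of the chopping board: the corner of the edge nearest the draining board at the start (+x), at its +y end, on the outer corner of the plate, 14 mm above the underside.
- far_right (a point): Corner point of the chopping board: the corner of the edge nearest the draining board at the start (+x), at its -y end, on the outer corner of the plate, 14 mm above the underside.
- near_left (a point): Corner point of the chopping board: the corner of the edge farthest from the draining board at the start (-x), at its +y end, on the outer corner of the plate, 14 mm above the underside.
- near_right (a point): Corner point of the chopping board: the corner of the edge farthest from the draining board at the start (-x), at its -y end, on the outer corner of the plate, 14 mm above the underside.
- mug: Loose white mug, 76 mm across, 85 mm high, on the counter beside the chopping board; origin centre of the underside. Leave alone.
- jar: Loose glass jar with a metal cap, 66 mm across, 100 mm high, standing near the far end of the draining board; origin centre of the underside. Leave alone.
- bowl: Loose blue bowl, 100 mm across, 45 mm high, standing near the far end of the draining board; origin centre of the underside. Leave alone.
There are look-alikes about, which are no part of the job. Of the things that look like the board, take the one that is farthest to the robot's left at the start.

How it is judged:
On the way:
1. the chopping board is tipped up on its edge at the step (60 to 105 degrees from flat, its lower edge within 35 mm of the step) (angle between board's own z axis and vertical between 1.05 and 1.83 rad and x of far_left in the frame of drainer between -0.035 and 0.035 m and x of far_right in the frame of drainer between -0.035 and 0.035 m and z of each of far_left, far_right in the frame of drainer below 0.04 m), for 0.05 s.
At the end, for the whole second after the job is handed in: The chopping board lies flat (within 0.08 rad), hollow side down and at rest, on the draining board, all four corners inside the draining board's outline (2 mm slack) and at its height (angle between board's own z axis and vertical above 3.06 rad and linear speed of board below 0.02 m/s and x of far_left in the frame of drainer between -0.002 and 0.282 m and x of far_right in the frame of drainer between -0.002 and 0.282 m and x of near_left in the frame of drainer between -0.002 and 0.282 m and x of near_right in the frame of drainer between -0.002 and 0.282 m and y of far_left in the frame of drainer between -0.182 and 0.182 m and y of far_right in the frame of drainer between -0.182 and 0.182 m and y of near_left in the frame of drainer between -0.182 and 0.182 m and y of near_right in the frame of drainer between -0.182 and 0.182 m and z of each of far_left, far_right, near_left, near_right in the frame of drainer below 0.03 m); the robot touches nothing.
It fails at once if the chopping board is lifted clear (all four corners more than 40 mm above the counter) (height (world z) of each of far_left, far_right, near_left, near_right above 0.04 m).
It fails at once if the mug is disturbed (moved more than 20 mm) (distance of mug from where it was at the start of the episode above 0.02 m).
It fails at once if the jar is disturbed (moved more than 20 mm) (distance of jar from where it was at the start of the episode above 0.02 m).
It fails at once if the bowl is disturbed (moved more than 20 mm) (distance of bowl from where it was at the start of the episode above 0.02 m).
It also fails if it takes over 72 s, if anything falls off the work surface, if the arm or the gripper's body presses on something with over 40 N, if the wrist force passes 120 N, or if a joint passes its speed limit or range.

## Working session

There is one attempt and no reset: what is moved stays moved. The work goes in short steps, Python scripts to look and compute and a tool call to move; the robot and the scene stay as the last step left them, time stands still between calls to the robot, and variables do not carry over. Pictures are saved under pics/ and viewed, about 8 in all and at most 12, crops included, and the job is handed in when it is done.

Besides the shell and the picture viewer there is one more tool, called after "Request:" as name(argument=value, ...) on one line, values as JSON. carry_out: Moves the arm, as the interface text tells. Its arguments: {"type":"object","properties":{"plan":{"type":"string"},"newtons":{"type":"number"}},"required":["plan"]}

```bash
mkdir -p pics; cat > h.py <<'E'
import numpy as np, cv2
from rig import manip, imaging
def snap(n,f):
    s=imaging.snapshot(n); cv2.imwrite(f'pics/{f}.png',s['color'][:,:,::-1]); np.savez(f'pics/{f}.npz',**{k:np.asarray(v) for k,v in s.items()}); return s
def load(f): return dict(np.load(f'pics/{f}.npz'))
def K(s):
    f=200/np.tan(np.radians(float(s['fov_y']))/2); return np.array([[f,0,float(s['cx'])],[0,f,float(s['cy'])],[0,0,1]]), np.array([float(s['k1']),0,0,0])
def px2w(s,uv,z):
    k,d=K(s); uv=np.atleast_2d(np.array(uv,float)); n=(uv-k[:2,2])/k[0,0]; x=n.copy()
    for _ in range(20): x=n/(1+d[0]*(x**2).sum(1,keepdims=True))
    T=s['cam_to_world']; r=np.c_[x,np.ones(len(x))]@T[:3,:3].T; o=T[:3,3]
    return o+r*((z-o[2])/r[:,2])[:,None]
def w2px(s,P):
    k,d=K(s); T=np.linalg.inv(s['cam_to_world']); p=np.atleast_2d(P)@T[:3,:3].T+T[:3,3]; n=p[:,:2]/p[:,2:]
    return n*(1+d[0]*(n**2).sum(1,keepdims=True))*k[0,0]+k[:2,2]
E
python3 - <<'E'
from h import *
a=snap('top','top0');b=snap('side','side0')
for s in(a,b): print(s['fov_y'],s['k1'],s['cam_to_world'].round(3).tolist())
s=manip.get_state(); print(s['tcp_pos'],s['tool_rot'],s['time'])
E
```

```text
46.42922055114764 -0.13833725804294056 [[0.023, -0.993, 0.115, 0.412], [-1.0, -0.024, -0.007, 0.037], [0.01, -0.115, -0.993, 1.297], [0.0, 0.0, 0.0, 1.0]]
50.11699678133631 0.019691451899380808 [[-0.839, -0.272, 0.472, -0.011], [-0.545, 0.432, -0.719, 0.932], [-0.008, -0.86, -0.51, 0.702], [0.0, 0.0, 0.0, 1.0]]
[ 0.17993583 -0.62401356  0.23049385] [-3.10916423e+00 -4.39398711e-01  5.67922528e-04] 0.1
```

View pics/top0.png

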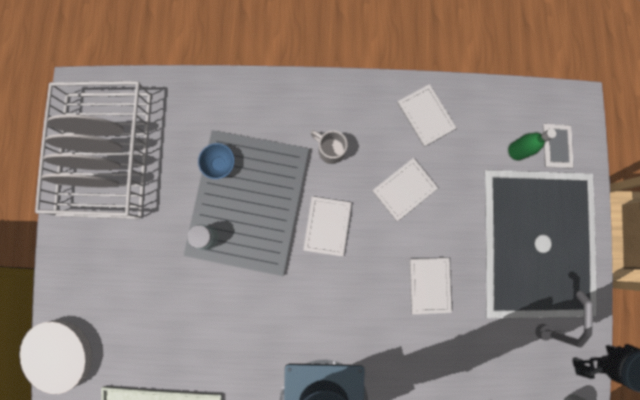

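View pics/side0.png

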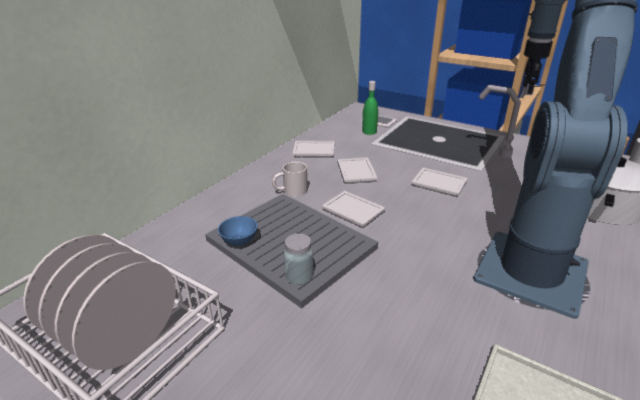

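The top view shows four white boards, at (328,226), (405,189), (431,285) and (427,114). The one farthest left is (328,226), which also lies beside the drainer step running (310,148)-(285,273). The mug is at (332,145), the bowl at (217,160) and the jar at (200,237). The side view agrees. I'll check the choice in one close crop.

```bash
python3 - <<'E'
import cv2
i=cv2.imread('pics/top0.png')[120:290,175:365]; cv2.imwrite('pics/c0.png',cv2.resize(i,None,fx=3.5,fy=3.5,interpolation=cv2.INTER_CUBIC)[:,:])
E
```

```text
(no output)
```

View pics/c0.png

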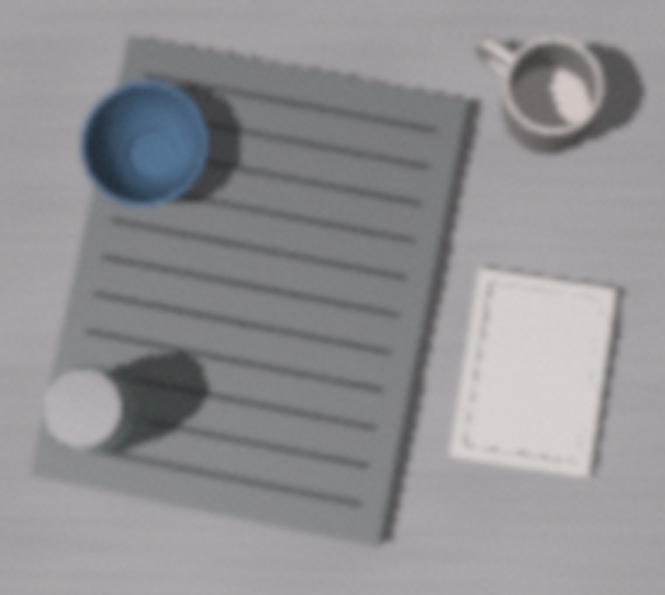

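```bash
python3 - <<'E'
from h import *
s=load('top0'); t=lambda a: np.array(a)/3.5+[175,120]
D=px2w(s,t([(130,38),(480,98),(385,543),(33,473)]),.022)[:,:2]
B=px2w(s,t([(480,268),(622,287),(592,475),(450,457)]),.018)[:,:2]
J=px2w(s,t([(83,408)]),.1);Bo=px2w(s,t([(146,144)]),.045);M=px2w(s,t([(552,90)]),.085)
print(D.round(3).tolist(),B.round(3).tolist())
# drainer frame
def fit(obj,W):
    a=obj-obj.mean(0);b=W-W.mean(0);th=np.arctan2((a[:,0]*b[:,1]-a[:,1]*b[:,0]).sum(),(a*b).sum());c,s_=np.cos(th),np.sin(th);R=np.array([[c,-s_],[s_,c]])
    p=W.mean(0)-R@obj.mean(0); print(th,p,(W-(obj@R.T+p)).round(4).tolist()); return th,p,R
# image up = world +x ; image left=+y. drainer x = +Y world approx; drainer y = -X world
td,pd,Rd=fit(np.array([(.28,-.18),(0,-.18),(0,.18),(.28,.18)]),D)
tb,pb,Rb=fit(np.array([(.055,-.075),(-.055,-.075),(-.055,.075),(.055,.075)]),B)
for n,w in dict(board=pb,jar=J[0,:2],bowl=Bo[0,:2],mug=M[0,:2]).items(): print(n,w,(w-pd)@Rd)
print('board corners in drainer',((B-pd)@Rd).round(4).tolist(), 'rel angle',tb-td)
st=manip.get_state(); print(st['tcp_pos'],st['joints'])
from scipy.spatial.transform import Rotation as R
print(R.from_rotvec(st['tool_rot']).as_matrix().round(3))
E
```

```text
[[0.747, 0.331], [0.704, 0.047], [0.351, 0.112], [0.397, 0.39]] [[0.568, 0.044], [0.555, -0.068], [0.407, -0.047], [0.419, 0.064]]
1.402452851556239 [0.52630868 0.08226351] [[-0.0034, 0.0028], [0.0002, -0.0047], [0.0021, -0.0002], [0.0011, 0.002]]
1.4452022319005455 [ 0.48733449 -0.00203336] [[-0.0008, 0.0009], [0.0006, -0.0025], [0.0013, -0.0002], [-0.0011, 0.0018]]
board [ 0.48733449 -0.00203336] [-0.08963532  0.02429935]
jar [0.44675128 0.33362831] [0.23448163 0.1205488 ]
bowl [0.65599336 0.30811458] [ 0.24438697 -0.09001018]
mug [ 0.69714568 -0.00759348] [-0.05996309 -0.18347748]
board corners in drainer [[-0.0308, -0.0473], [-0.1437, -0.054], [-0.1478, 0.0956], [-0.0363, 0.1029]] rel angle 0.04274938034430642
[ 0.17993583 -0.62401356  0.23049385] [ 1.22382223  0.53711523 -0.00443581  1.53875073  0.00262949  1.06730735
 -0.07126961]
[[ 0.961  0.277 -0.001]
 [ 0.277 -0.961  0.001]
 [-0.    -0.002 -1.   ]]
```

```bash
cat >> h.py <<'E'
from scipy.spatial.transform import Rotation as Ro
TD=1.4025; PD=np.array([.5263,.0823]); RD=np.array([[np.cos(TD),-np.sin(TD)],[np.sin(TD),np.cos(TD)]])
def pose(): 
    s=manip.get_state(); return s['tcp_pos'],Ro.from_rotvec(s['tool_rot'])
def des(x,y,z,th):  # drainer frame mm, tilt deg
    w=np.r_[PD+RD@[x/1000,y/1000],z/1000]
    X=np.r_[RD[:,0],0];Z=np.array([0,0,-1.]);Y=np.cross(Z,X)
    return w,Ro.from_matrix(np.c_[X,Y,Z])*Ro.from_euler('y',th,degrees=True)
def rows(*T,cur=None):
    p,R=cur or pose()
    for t in T:
        w,Q=des(*t); print(t,(R.inv().apply(w-p)*1000).round(1),(R.inv()*Q).as_rotvec(degrees=True).round(1))
def where():
    s=manip.get_state();p=s['tcp_pos'];R=Ro.from_rotvec(s['tool_rot']);d=RD.T@(p[:2]-PD);z=R.as_matrix()[:,2]
    print('t',round(s['time'],2),'drainer mm',(d*1000).round(1),'z',round(p[2]*1000,1),'tilt fwd',np.degrees(np.arctan2(RD[:,0]@z[:2],-z[2])).round(1),'F',(RD.T@s['contact_force'][:2]).round(1),s['contact_force'][2].round(1))
E
python3 - <<'E'
from h import *
where(); rows((-190,24,150,0),(-190,24,80,18))
E
```

```text
t 0.1 drainer mm [-754.4  223.2] z 230.5 tilt fwd 0.1 F [ 0.8 -0.1] -0.2
(-190, 24, 150, 0) [ 424.4 -421.8   81.1] [ -0.1  -0.  -64.3]
(-190, 24, 80, 18) [ 424.4 -421.7  151.1] [ 10.   16.  -63.7]
```

```bash
python3 - <<'E'
from h import *
s=load('top0');b=load('side0')
print(px2w(s,[(545,332),(585,300),(573,275)],0).round(3), px2w(s,[(545,332),(585,300),(573,275)],.2).round(3))
for g in [px2w(s,[q],z)[0] for q in [(545,332),(585,340),(585,300),(573,275)] for z in (0,.1,.2,.3)]: print(g.round(2),w2px(b,g).round(0))
E
```

```text
[[ 0.197 -0.63   0.   ]
 [ 0.287 -0.758  0.   ]
 [ 0.36  -0.719  0.   ]] [[ 0.23  -0.527  0.2  ]
 [ 0.306 -0.635  0.2  ]
 [ 0.368 -0.602  0.2  ]]
[ 0.2  -0.63  0.  ] [[506. 155.]]
[ 0.21 -0.58  0.1 ] [[504. 133.]]
[ 0.23 -0.53  0.2 ] [[501. 109.]]
[ 0.25 -0.48  0.3 ] [[498.  82.]]
[ 0.17 -0.76  0.  ] [[521. 144.]]
[ 0.19 -0.7   0.1 ] [[519. 124.]]
[ 0.21 -0.64  0.2 ] [[516. 101.]]
[ 0.23 -0.57  0.3 ] [[513.  76.]]
[ 0.29 -0.76  0.  ] [[490. 137.]]
[ 0.3 -0.7  0.1] [[488. 118.]]
[ 0.31 -0.63  0.2 ] [[486.  96.]]
[ 0.32 -0.57  0.3 ] [[484.  72.]]
[ 0.36 -0.72  0.  ] [[469. 137.]]
[ 0.36 -0.66  0.1 ] [[468. 118.]]
[ 0.37 -0.6   0.2 ] [[466.  96.]]
[ 0.37 -0.54  0.3 ] [[465.  72.]]
```

```bash
python3 - <<'E'
import cv2
a=cv2.imread('pics/side0.png')[0:190,420:640];b=cv2.imread('pics/top0.png')[250:400,460:640]
import numpy as np
a=cv2.resize(a,(440,380));b=cv2.resize(b,(360,300)); b=cv2.copyMakeBorder(b,0,80,0,0,0); cv2.imwrite('pics/c1.png',np.hstack([a,b]))
E
```

```text
(no output)
```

View pics/c1.png

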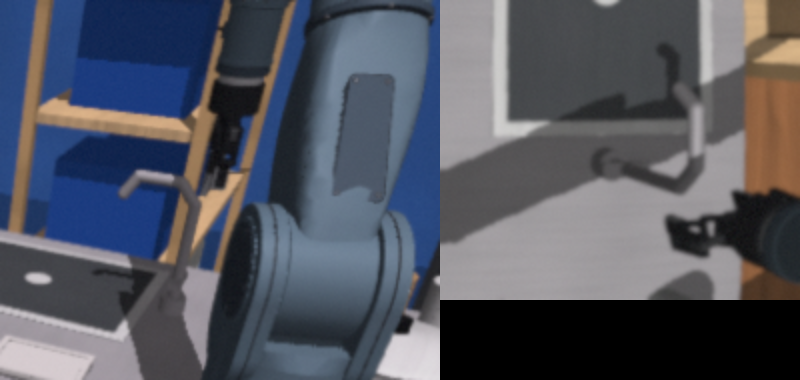

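The faucet stands right next to the gripper and is about 0.25 m high, with its base near (537,331). I'll go up first, then across.

Request:
carry_out(plan="-20 10 -40 0 0 0 0; -30 10 -80 0 0 0 0; -30 10 -120 0 0 0 0; -30 10 -160 0 0 0 0; -30 10 -180 0 0 0 0; -30 10 -180 0 0 0 0", newtons=40)

```text
time: 0.6
tcp_pos: [0.1544, -0.6444, 0.4174]
tool_rot: [3.101, 0.438, 0.002]
contact_force: [0.5, -0.1, 0.5]
width: 0.141
```

```bash
python3 - <<'E'
from h import *
where(); rows((-230,24,350,0),(-230,24,150,0))
E
```

```text
t 0.6 drainer mm [-778.8  244.9] z 417.4 tilt fwd -0.5 F [ 0.  -0.5] 0.5
(-230, 24, 350, 0) [ 437.1 -399.2   63.6] [  0.5   0.3 -64.3]
(-230, 24, 150, 0) [ 437.1 -401.2  263.6] [  0.5   0.3 -64.3]
```

Request:
carry_out(plan="437 -400 60 0 0 -64 0; 437 -400 60 0 0 -64 0; 437 -400 60 0 0 -64 0; 437 -400 60 0 0 -64 0; 437 -400 60 0 0 -64 0; 437 -400 60 0 0 -64 0; 437 -400 60 0 0 -64 0; 437 -400 60 0 0 -64 0")

```text
time: 1.27
tcp_pos: [0.3273, -0.3572, 0.3765]
tool_rot: [-2.512, -1.884, 0.001]
contact_force: [1.5, -0.6, 0.3]
width: 0.002
```

```bash
python3 - <<'E'
from h import *
where(); rows((-220,24,150,0),(-200,24,80,18))
E
```

```text
t 1.27 drainer mm [-466.6  122.6] z 376.5 tilt fwd 0.0 F [-0.3 -1.6] 0.3
(-220, 24, 150, 0) [256.2  69.9 226.5] [-0.1 -0.  -6.6]
(-200, 24, 80, 18) [276.   67.7 296.6] [ 1.  17.9 -6.6]
```

Request:
carry_out(plan="276 68 297 1 18 -6.6 0; 276 68 297 1 18 -6.6 0; 276 68 297 1 18 -6.6 0; 276 68 297 1 18 -6.6 0; 276 68 297 1 18 -6.6 0; 276 68 297 1 18 -6.6 0; 276 68 297 1 18 -6.6 0; 276 68 297 1 18 -6.6 0")

```text
time: 1.93
tcp_pos: [0.4434, -0.1593, 0.1349]
tool_rot: [-2.235, -1.876, -0.354]
contact_force: [0.6, -0.7, 0.5]
width: 0.001
```

Request:
carry_out(plan="0 0 0 0 0 0 0")

```text
time: 2.02
tcp_pos: [0.4421, -0.1529, 0.1323]
tool_rot: [-2.22, -1.878, -0.353]
contact_force: [-1.3, 1.3, 0.1]
width: 0.002
```

```bash
python3 - <<'E'
from h import *
where(); rows((-200,24,80,18),(-175,24,20,18),(-170,24,4.5,18))
snap('side','s1');snap('wrist','w1');
a=cv2.imread('pics/s1.png')[100:350,200:480];b=cv2.imread('pics/w1.png')
cv2.imwrite('pics/v1.png',np.hstack([cv2.resize(a,(448,400)),cv2.resize(b,(350,219),interpolation=cv2.INTER_AREA) if 0 else cv2.copyMakeBorder(cv2.resize(b,(350,219)),0,181,0,0,0)]))
E
```

```text
t 2.02 drainer mm [-245.9   43.6] z 132.3 tilt fwd 18.4 F [1.1 1.5] 0.1
(-200, 24, 80, 18) [27.1 20.1 63.9] [-0.4 -0.4  0. ]
(-175, 24, 20, 18) [ 31.9  20.6 128.8] [-0.4 -0.4  0. ]
(-170, 24, 4.5, 18) [ 31.7  20.7 145.1] [-0.4 -0.4  0. ]
```

View pics/v1.png

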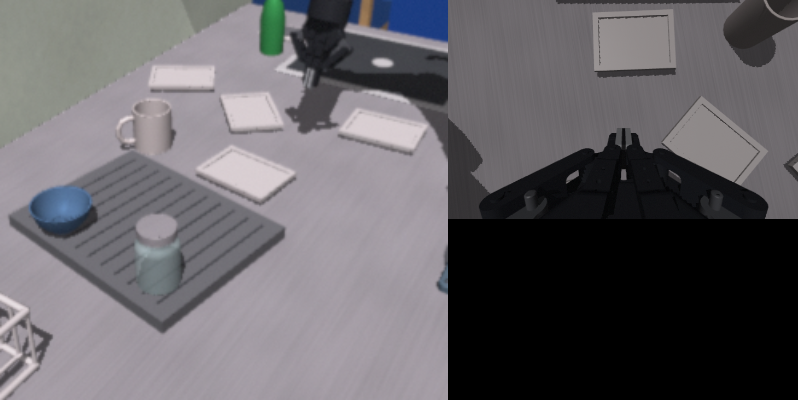

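The gripper (shut) hovers behind the near edge of the chosen board, and the wrist view shows the board centred ahead of the fingertips. Next I'll go down behind it.

Request:
carry_out(plan="27 20 40 0 0 0 0; 28 20 75 0 0 0 0; 29 20 105 0 0 0 0; 31 21 125 0 0 0 0; 31 21 135 0 0 0 0; 31 21 140 0 0 0 0; 31 21 140 0 0 0 0; 31 21 140 0 0 0 0")

```text
time: 2.78
tcp_pos: [0.4779, -0.0944, 0.0143]
tool_rot: [-2.238, -1.877, -0.356]
contact_force: [0.0, 0.2, 0.7]
width: 0.001
```

```bash
python3 - <<'E'
from h import *
where(); rows((-170,24,6,18),(-170,24,4.5,18),(-135,24,4.5,18),(-128,24,4.5,18))
E
```

```text
t 2.78 drainer mm [-182.3   18.1] z 14.3 tilt fwd 18.0 F [0.2 0. ] 0.7
(-170, 24, 6, 18) [ 9.1 -6.  11.6] [ 0.3  0.  -0.4]
(-170, 24, 4.5, 18) [ 8.6 -6.  13.1] [ 0.3  0.  -0.4]
(-135, 24, 4.5, 18) [41.9 -6.3 23.9] [ 0.3  0.  -0.4]
(-128, 24, 4.5, 18) [48.6 -6.3 26. ] [ 0.3  0.  -0.4]
```

Request:
carry_out(plan="4 -3 6 0 0 0 0; 7 -6 10 0 0 0 0; 8 -6 12 0 0 0 0; 8 -6 12 0 0 0 0; 8 -6 12 0 0 0 0")

```text
time: 3.2
tcp_pos: [0.4734, -0.0805, 0.0045]
tool_rot: [-2.235, -1.877, -0.355]
contact_force: [0.4, 0.0, -0.2]
width: -0.001
```

```bash
python3 - <<'E'
from h import *
where(); rows((-170,24,4.5,18),(-135,24,4.5,18),(-128,24,4.5,18))
E
```

```text
t 3.2 drainer mm [-169.4   24.9] z 4.5 tilt fwd 18.0 F [ 0.1 -0.4] -0.2
(-170, 24, 4.5, 18) [-0.6  0.9 -0.2] [ 0.1 -0.  -0.3]
(-135, 24, 4.5, 18) [32.7  0.7 10.7] [ 0.1 -0.  -0.3]
(-128, 24, 4.5, 18) [39.3  0.7 12.8] [ 0.1 -0.  -0.3]
```

Request:
carry_out(plan="7 0 2.2 0 0 0 0; 14 0 4.5 0 0 0 0; 20 0 6.5 0 0 0 0; 26 0 8.4 0 0 0 0; 31 0 10 0 0 0 0; 35 0 11.4 0 0 0 0; 38 0 12.3 0 0 0 0; 40 0 13 0 0 0 0")

```text
time: 3.87
tcp_pos: [0.4807, -0.0389, 0.0044]
tool_rot: [-2.235, -1.877, -0.355]
contact_force: [-0.9, -2.1, 1.7]
width: -0.001
```

Request:
carry_out(plan="1 0 0.3 0 0 0 0; 2 0 0.6 0 0 0 0; 3 0 1 0 0 0 0; 4 0 1.3 0 0 0 0; 4 0 1.3 0 0 0 0")

```text
time: 4.28
tcp_pos: [0.4814, -0.035, 0.0044]
tool_rot: [-2.235, -1.877, -0.355]
contact_force: [-0.5, -2.4, 1.4]
width: -0.002
```

```bash
python3 - <<'E'
from h import *
where()
snap('side','s2');snap('top','t2')
a=cv2.imread('pics/s2.png')[150:280,280:430];b=cv2.imread('pics/t2.png')[120:290,200:370]
cv2.imwrite('pics/v2.png',np.hstack([cv2.resize(a,(450,390),interpolation=2),cv2.resize(b,(350,350),interpolation=2) if 0 else cv2.copyMakeBorder(cv2.resize(b,(350,350),interpolation=2),0,40,0,0,0)]))
E
```

```text
t 4.28 drainer mm [-123.1   24.7] z 4.4 tilt fwd 18.0 F [-2.4  0.1] 1.4
```

View pics/v2.png

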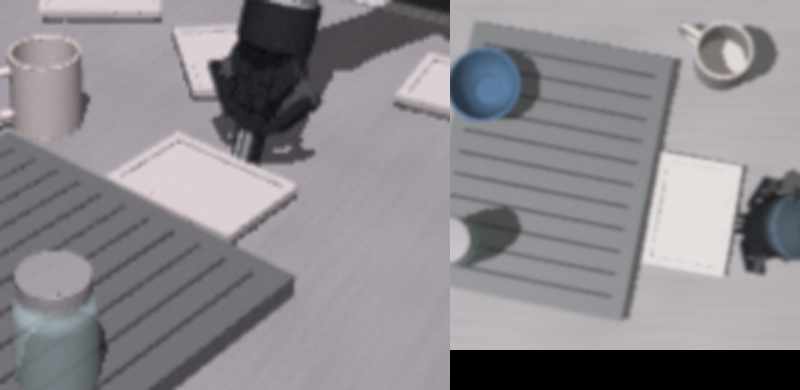

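The board lies parallel to the step and almost touches it, with the fingertip at its near edge. I'll push on until the force rises.

Request:
carry_out(plan="1 0 0.3 0 0 0 0; 2 0 0.6 0 0 0 0; 3 0 1 0 0 0 0; 3 0 1 0 0 0 0")

```text
time: 4.72
tcp_pos: [0.4818, -0.0316, 0.0044]
tool_rot: [-2.235, -1.877, -0.355]
contact_force: [0.3, -1.7, 1.0]
width: 0.001
```

Request:
carry_out(plan="1 0 0.3 0 0 0 0; 2 0 0.6 0 0 0 0; 3 0 1 0 0 0 0; 3 0 1 0 0 0 0")

```text
time: 5.05
tcp_pos: [0.4824, -0.0285, 0.0044]
tool_rot: [-2.235, -1.877, -0.355]
contact_force: [-0.1, -0.9, 0.6]
width: -0.0
```

```bash
python3 - <<'E'
from h import *
where()
E
```

```text
t 5.05 drainer mm [-116.6   24.7] z 4.4 tilt fwd 18.0 F [-0.9 -0.1] 0.6
```

Request:
carry_out(plan="1 0 0.3 0 0 0 0; 2 0 0.6 0 0 0 0; 3 0 1 0 0 0 0; 3 0 1 0 0 0 0")

```text
time: 5.38
tcp_pos: [0.4828, -0.026, 0.0043]
tool_rot: [-2.236, -1.877, -0.355]
contact_force: [-1.4, -3.0, 2.0]
width: -0.004
```

Request:
carry_out(plan="1 0 0.3 0 0 0 0; 2 0 0.6 0 0 0 0; 3 0 1 0 0 0 0; 3 0 1 0 0 0 0")

```text
time: 5.72
tcp_pos: [0.4823, -0.0248, 0.0038]
tool_rot: [-2.238, -1.876, -0.351]
contact_force: [-3.9, -8.8, 1.9]
width: 0.002
```

```bash
cat > m.py <<'E'
import numpy as np
from scipy.optimize import brentq
# board section, origin far plinth bottom corner
P=np.array([(0,0),(-90,0),(-90,10),(-100,10),(-100,18),(10,18),(10,10),(0,10)],float)
def board(phi):
    f=np.radians(phi); R=np.array([[np.cos(f),np.sin(f)],[-np.sin(f),np.cos(f)]]) # near side up
    Q=P@R.T; Q[:,1]-=Q[:,1].min()
    # shift x so that no part below z=22 passes x=0 (sample outline)
    t=np.linspace(0,1,60)[:,None]; S=np.vstack([Q[i]*(1-t)+Q[(i+1)%8]*t for i in range(8)])
    Q[:,0]-=S[S[:,1]<=22][:,0].max(); return Q
def tcp(phi,th,s,h=4.6):
    N=board(phi)[3]; a=np.radians(th); n=np.array([np.cos(a),np.sin(a)]); d=np.array([np.sin(a),-np.cos(a)])
    return N-h*n+s*d
def plan(a,bs):
    t0=tcp(*a); c=np.radians(a[1]); out=[]
    for b in bs:
        v=tcp(*b[:3])-t0+np.array(b[3:] if len(b)>3 else (0,0)); out.append(f"{v[0]*np.cos(c)+v[1]*np.sin(c):.1f} 0 {v[0]*np.sin(c)-v[1]*np.cos(c):.1f} 0 {b[1]-a[1]} 0 0"); 
    print('; '.join(out)); print(t0.round(1),[tcp(*b[:3]).round(0).tolist() for b in bs])
E
python3 - <<'E'
from m import *
plan((0,18,5),[(2,18,5),(4,18,5),(6,18,5),(8,19,5),(10,21,5),(12,23,5),(14,25,5),(16,27,5)])
plan((16,27,5),[(18,29,5),(20,31,5),(22,33,5.5),(24,35,6),(26,37,6),(28,39,6.5),(30,41,7),(32,43,7)])
for p in (0,16,32,60,90): print(p,board(p)[[3,5]].round(1).tolist())
E
```

```text
0.9 0 -3.4 0 0 0 0; 1.9 0 -6.7 0 0 0 0; 3.0 0 -10.0 0 0 0 0; 4.3 0 -13.1 0 1 0 0; 5.9 0 -16.0 0 3 0 0; 7.5 0 -19.0 0 5 0 0; 9.3 0 -21.8 0 7 0 0; 11.2 0 -24.6 0 9 0 0
[-112.8    3.8] [[-113.0, 7.0], [-113.0, 11.0], [-113.0, 14.0], [-113.0, 18.0], [-112.0, 21.0], [-112.0, 24.0], [-111.0, 27.0], [-110.0, 31.0]]
2.4 0 -2.3 0 2 0 0; 4.9 0 -4.6 0 4 0 0; 7.6 0 -6.2 0 6 0 0; 10.4 0 -7.8 0 8 0 0; 13.2 0 -9.7 0 10 0 0; 16.2 0 -11.1 0 12 0 0; 19.3 0 -12.3 0 14 0 0; 22.4 0 -13.9 0 16 0 0
[-109.8   30.6] [[-109.0, 34.0], [-107.0, 37.0], [-106.0, 40.0], [-104.0, 42.0], [-102.0, 45.0], [-100.0, 48.0], [-98.0, 50.0], [-96.0, 53.0]]
0 [[-110.0, 10.0], [0.0, 18.0]]
16 [[-107.9, 37.2], [0.0, 14.5]]
32 [[-97.5, 61.5], [0.0, 10.0]]
60 [[-61.9, 95.3], [0.0, 4.0]]
90 [[-8.0, 110.0], [0.0, 0.0]]
```

Request:
carry_out(plan="1 0 -3.4 0 0 0 0; 2 0 -6.7 0 0 0 0; 3 0 -10 0 0 0 0; 4.3 0 -13 0 1 0 0; 5.9 0 -16 0 3 0 0")

```text
time: 6.13
tcp_pos: [0.4825, -0.0242, 0.0209]
tool_rot: [-2.206, -1.852, -0.406]
contact_force: [-3.8, -9.6, -0.4]
width: 0.002
```

```bash
python3 - <<'E'
from h import *
where()
snap('side','s3');
a=cv2.imread('pics/s3.png')[120:290,270:440]
cv2.imwrite('pics/v3.png',cv2.resize(a,(510,510),interpolation=2))
E
```

```text
t 6.13 drainer mm [-112.3   25.4] z 20.9 tilt fwd 20.8 F [-10.1   2.1] -0.4
```

View pics/v3.png

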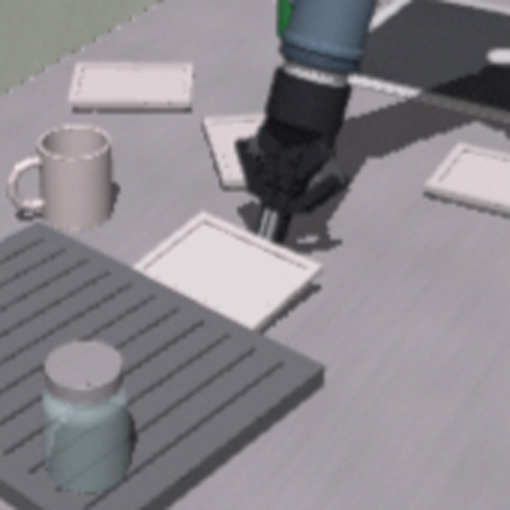

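The near edge has risen, with the far edge held against the step, so the lift works. Continuing.

```bash
python3 - <<'E'
from m import *
plan((10,21,5),[(12,23,5),(14,25,5),(16,27,5),(18,29,5),(20,31,5),(22,33,5),(24,35,5),(26,37,5)])
plan((26,37,5),[(29,39,5.5),(32,41,6),(35,43,6),(38,45,6.5),(41,45,7),(44,45,7),(47,45,7),(50,45,7)])
E
```

```text
1.8 0 -2.8 0 2 0 0; 3.7 0 -5.6 0 4 0 0; 5.8 0 -8.2 0 6 0 0; 7.9 0 -10.8 0 8 0 0; 10.2 0 -13.3 0 10 0 0; 12.6 0 -15.7 0 12 0 0; 15.0 0 -18.0 0 14 0 0; 17.6 0 -20.2 0 16 0 0
[-112.2   20.9] [[-112.0, 24.0], [-111.0, 27.0], [-110.0, 31.0], [-109.0, 34.0], [-107.0, 37.0], [-106.0, 40.0], [-105.0, 43.0], [-103.0, 46.0]]
4.7 0 -1.5 0 2 0 0; 9.5 0 -2.7 0 4 0 0; 14.4 0 -4.1 0 6 0 0; 19.6 0 -4.7 0 8 0 0; 24.5 0 -5.2 0 8 0 0; 29.5 0 -5.8 0 8 0 0; 34.8 0 -6.5 0 8 0 0; 40.3 0 -7.2 0 8 0 0
[-103.    46.1] [[-100.0, 50.0], [-97.0, 54.0], [-94.0, 58.0], [-90.0, 62.0], [-87.0, 65.0], [-83.0, 68.0], [-79.0, 72.0], [-75.0, 76.0]]
```

Request:
carry_out(plan="1.8 0 -2.8 0 2 0 0; 3.7 0 -5.6 0 4 0 0; 5.8 0 -8.2 0 6 0 0; 7.9 0 -10.8 0 8 0 0; 10.2 0 -13.3 0 10 0 0; 12.6 0 -15.7 0 12 0 0; 15 0 -18 0 14 0 0; 17.6 0 -20.2 0 16 0 0")

```text
time: 6.85
tcp_pos: [0.4844, -0.0167, 0.0453]
tool_rot: [-2.031, -1.7, -0.677]
contact_force: [-8.2, -15.0, 5.2]
width: -0.001
```

```bash
python3 - <<'E'
from h import *
where()
snap('side','s3b');
a=cv2.imread('pics/s3b.png')[120:290,270:440]
cv2.imwrite('pics/v4.png',cv2.resize(a,(510,510),interpolation=2))
E
```

```text
t 6.85 drainer mm [-104.6   24.7] z 45.3 tilt fwd 36.8 F [-16.1   5.6] 5.2
```

View pics/v4.png

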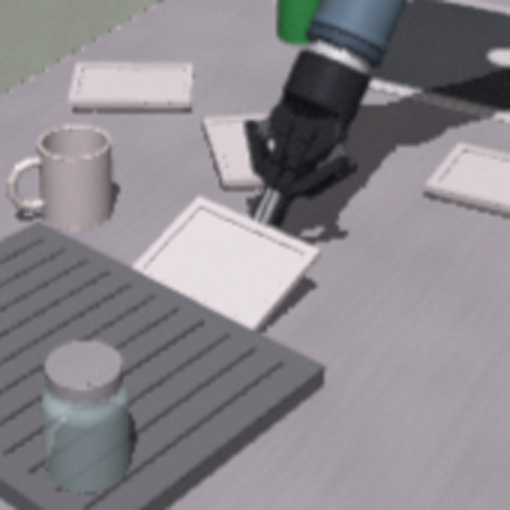

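```bash
python3 - <<'E'
from h import *
from m import board
s=load('s3b')
for y in(26+75,26-75):
  for p in (0,12,16,20,24,28):
    q=board(p)[4]; w=np.r_[PD+RD@[q[0]/1000,y/1000],q[1]/1000]; print(y,p,(3*(w2px(s,w)[0]-[270,120])).round(0))
E
```

```text
101 0 [326. 279.]
101 12 [326. 262.]
101 16 [326. 257.]
101 20 [324. 252.]
101 24 [323. 248.]
101 28 [321. 244.]
-49 0 [207. 224.]
-49 12 [205. 208.]
-49 16 [204. 203.]
-49 20 [203. 198.]
-49 24 [201. 194.]
-49 28 [199. 190.]
```

```bash
python3 - <<'E'
from h import *
s=load('t2')
p=px2w(s,[(343.3,200.1),(334.5,253.6),(302.4,193),(294.2,248)],.018)[:,:2]
print(((p-PD)@RD*1000).round(1))
i=cv2.imread('pics/s3b.png')[175:215,335:385]
j=cv2.imread('pics/t2.png')[185:265,285:355]
cv2.imwrite('pics/v5.png',np.hstack([cv2.resize(i,(500,400),interpolation=2),cv2.copyMakeBorder(cv2.resize(j,(280,320),interpolation=2),0,80,0,0,0)]))
E
```

```text
[[-117.2  -54.2]
 [-120.8   94.9]
 [  -2.5  -51.9]
 [  -9.9  101. ]]
```

View pics/v5.png

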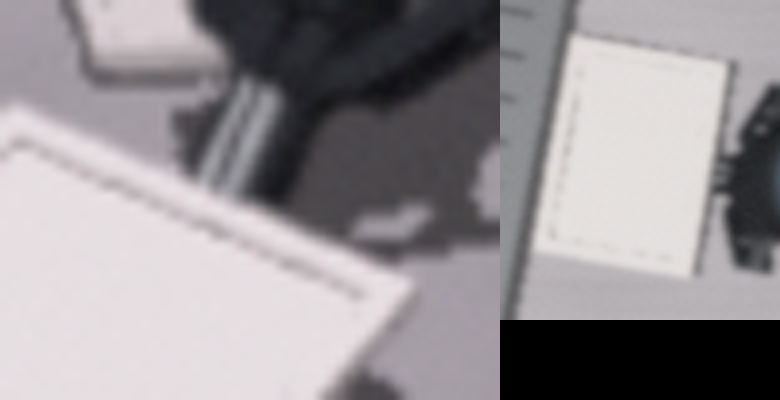

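```bash
python3 - <<'E'
from h import *
s=load('s3b')
a=np.radians(36.8)
for h,k in((0,0),(4.6,0),(4.6,20),(-4.6,0),(11,0),(0,20)):
    x=-104.6+h*np.cos(a)-k*np.sin(a); z=45.3+h*np.sin(a)+k*np.cos(a)
    w=np.r_[PD+RD@[x/1000,.0247],z/1000]; print(h,k,((w2px(s,w)[0]-[335,175])*10).round())
E
```

```text
0 0 [220. 211.]
4.6 0 [212. 208.]
4.6 20 [240. 145.]
-4.6 0 [227. 214.]
11 0 [202. 204.]
0 20 [248. 149.]
```

The tip rests against the plate's edge face rather than under the overhang, and the board is only at about 20° and held by friction. I'll lower it back, then re-enter flatter (about 42°) and under the overhang.

```bash
python3 - <<'E'
from m import *
plan((26,37,5),[(22,33,5),(18,29,5),(14,25,5),(10,21,5),(6,19,5),(3,18,5),(1,18,5),(1,18,5,-20,4)])
E
```

```text
-6.1 0 3.0 0 -4 0 0; -11.9 0 6.4 0 -8 0 0; -17.4 0 10.3 0 -12 0 0; -22.5 0 14.6 0 -16 0 0; -27.1 0 19.5 0 -18 0 0; -30.3 0 23.5 0 -19 0 0; -32.3 0 26.4 0 -19 0 0; -45.9 0 11.1 0 -19 0 0
[-103.    46.1] [[-106.0, 40.0], [-109.0, 34.0], [-111.0, 27.0], [-112.0, 21.0], [-113.0, 14.0], [-113.0, 9.0], [-113.0, 6.0], [-113.0, 6.0]]
```

Request:
carry_out(plan="-6.1 0 3 0 -4 0 0; -11.9 0 6.4 0 -8 0 0; -17.4 0 10.3 0 -12 0 0; -22.5 0 14.6 0 -16 0 0; -27.1 0 19.5 0 -18 0 0; -30.3 0 23.5 0 -19 0 0; -40 0 20 0 -19 0 0; -48 0 8 0 -19 0 0")

```text
time: 7.57
tcp_pos: [0.4791, -0.0445, 0.0112]
tool_rot: [-2.232, -1.88, -0.354]
contact_force: [-0.8, -0.1, -0.1]
width: 0.0
```

```bash
python3 - <<'E'
from h import *
where(); rows((-140,24,15,42),(-140,24,6,42))
E
```

```text
t 7.57 drainer mm [-132.9   25.3] z 11.2 tilt fwd 18.0 F [-0.2  0.8] -0.1
(-140, 24, 15, 42) [-5.5  1.3 -5.8] [ 0.1 24.  -0.1]
(-140, 24, 6, 42) [-8.3  1.3  2.8] [ 0.1 24.  -0.1]
```

Request:
carry_out(plan="-5.5 1 -5.8 0 6 0 0; -5.5 1 -5.8 0 12 0 0; -5.5 1 -5.8 0 18 0 0; -5.5 1 -5.8 0 24 0 0; -7 1 -1 0 24 0 0; -8.3 1 2.8 0 24 0 0; -8.3 1 2.8 0 24 0 0")

```text
time: 8.15
tcp_pos: [0.4795, -0.0523, 0.0061]
tool_rot: [-1.967, -1.653, -0.754]
contact_force: [-0.3, -0.4, 0.3]
width: -0.004
```

```bash
python3 - <<'E'
from h import *
where(); rows((-140,24,4.5,42),(-124,24,4.5,42),(-105,24,4.5,42))
s=snap('side','s4');snap('wrist','w4'); snap('top','t4')
a=cv2.imread('pics/s4.png')[160:250,310:400];b=cv2.imread('pics/w4.png')[60:260,220:420]
cv2.imwrite('pics/v6.png',np.hstack([cv2.resize(a,(400,400),interpolation=2),cv2.resize(b,(400,400),interpolation=2)]))
E
```

```text
t 8.15 drainer mm [-140.6   23.6] z 6.1 tilt fwd 41.9 F [-0.5  0.2] 0.3
(-140, 24, 4.5, 42) [-0.6 -0.4  1.5] [ 0.2  0.1 -0.2]
(-124, 24, 4.5, 42) [11.3 -0.5 12.2] [ 0.2  0.1 -0.2]
(-105, 24, 4.5, 42) [25.4 -0.6 24.9] [ 0.2  0.1 -0.2]
```

View pics/v6.png

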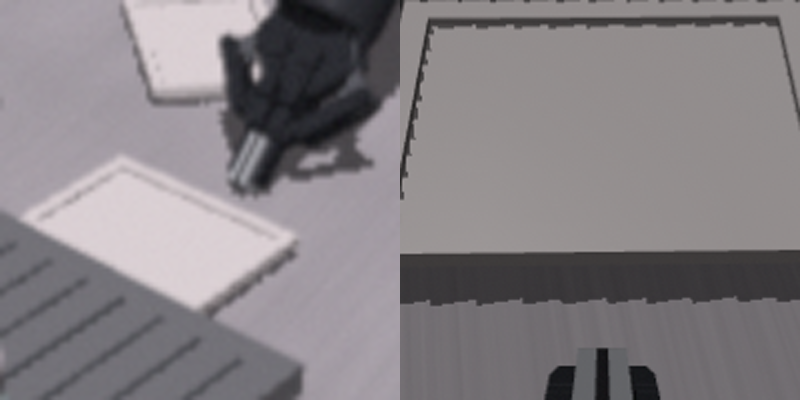

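The board lies flat near the step, and the tip is behind it near the counter without touching anything. I'll go a bit lower, then in under the overhang.

Request:
carry_out(plan="-0.6 0 1.5 0 0 0 0; 3 0 4.7 0 0 0 0; 7 0 8.3 0 0 0 0; 11 0 12 0 0 0 0; 14 0 14.6 0 0 0 0; 16 0 16.4 0 0 0 0; 17.5 0 17.7 0 0 0 0; 17.5 0 17.7 0 0 0 0")

```text
time: 8.97
tcp_pos: [0.4848, -0.0283, 0.0053]
tool_rot: [-1.967, -1.655, -0.756]
contact_force: [0.6, -2.4, 6.7]
width: 0.003
```

Request:
carry_out(plan="1 0 0.9 0 0 0 0; 2 0 1.8 0 0 0 0; 3 0 2.7 0 0 0 0; 3 0 2.7 0 0 0 0")

```text
time: 9.3
tcp_pos: [0.4855, -0.0248, 0.0053]
tool_rot: [-1.968, -1.655, -0.756]
contact_force: [0.1, -5.5, 7.6]
width: 0.0
```

```bash
python3 -c "
from h import *
where()"
```

```text
t 9.3 drainer mm [-112.4   22.3] z 5.3 tilt fwd 41.9 F [-5.4 -1. ] 7.6
```

```bash
python3 - <<'E'
from h import *
s=load('w4'); a=np.radians(41.9)
def W(x,y,z): return np.r_[PD+RD@[x/1000,y/1000],z/1000]
for h in(-11,-8,0,4,8,11):
  print(h,[w2px(s,W(-140.6+h*np.cos(a)-k*np.sin(a),23.6+y,6.1+h*np.sin(a)+k*np.cos(a)))[0].round(1).tolist() for k,y in((0,0),(0,8),(0,-8),(10,0),(20,0))])
# board near edge, flipped candidates
for z,r in((18,(400,254)),(10,(400,266))): pass
p=px2w(s,[(220+0,60+126.5),(220+100,60+126),(220+199,60+125)],.018); print('rim edge',((p[:,:2]-PD)@RD*1000).round(1))
p=px2w(s,[(220+100,60+132)],.010); print('plate low edge',((p[:,:2]-PD)@RD*1000).round(1))
b=cv2.imread('pics/w4.png')[170:290,250:390];cv2.imwrite('pics/v7.png',cv2.resize(b,(700,600),interpolation=2))
E
```

```text
-11 [[321.8, 269.6], [307.8, 269.7], [335.8, 269.5], [321.9, 279.0], [322.1, 289.8]]
-8 [[321.8, 264.8], [307.7, 264.9], [335.9, 264.8], [321.9, 274.0], [322.0, 284.5]]
0 [[321.8, 251.9], [307.5, 252.0], [336.0, 251.9], [321.9, 260.4], [322.0, 270.0]]
4 [[321.7, 245.3], [307.4, 245.4], [336.1, 245.3], [321.9, 253.4], [322.0, 262.6]]
8 [[321.7, 238.7], [307.2, 238.7], [336.2, 238.6], [321.9, 246.3], [322.0, 255.1]]
11 [[321.7, 233.6], [307.2, 233.7], [336.3, 233.5], [321.8, 241.0], [322.0, 249.4]]
rim edge [[-105.1   82.2]
 [-104.9   24.5]
 [-104.5  -32.9]]
plate low edge [[-104.6   24.5]]
```

View pics/v7.png

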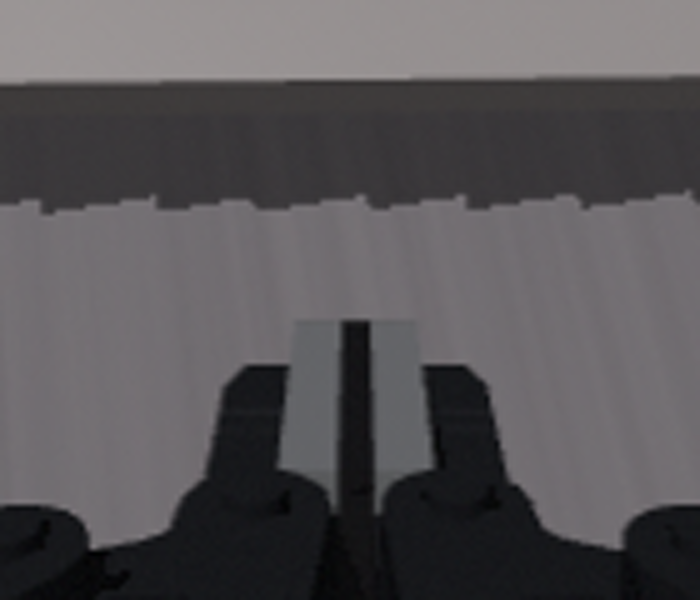

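The wrist close-up shows the pad is about 22 mm deep (tip edge at full-image row 234, so h≈11 mm). The board's near edge is at drainer x ≈ -105 in my frame. The tip really stands about 2 mm higher than the reading, so it met the edge face instead of going under. I'll re-enter steeper (16°) and lower.

```bash
sed -i 's/h=4.6/h=11/' m.py; python3 - <<'E'
from h import *
import m
where(); rows((-126,24,14,42),(-126,24,10,16),(-126,24,3,16),(-118,24,3,16))
for s in(2,3,4): print(s,m.tcp(0,16,s)+[5,-2])
E
```

```text
t 9.3 drainer mm [-112.4   22.3] z 5.3 tilt fwd 41.9 F [-5.4 -1. ] 7.6
(-126, 24, 14, 42) [ -4.3  -1.6 -15.6] [ 0.3  0.1 -0.1]
(-126, 24, 10, 16) [ -7.   -1.6 -12.6] [  0.3 -25.9  -0.2]
(-126, 24, 3, 16) [-11.7  -1.7  -7.4] [  0.3 -25.9  -0.2]
(-118, 24, 3, 16) [-5.7 -1.7 -2. ] [  0.3 -25.9  -0.2]
2 [-115.02260394    3.04546569]
3 [-114.74696659    2.084204  ]
4 [-114.47132923    1.1229423 ]
```

Request:
carry_out(plan="-6 -1.6 -16 0 0 0 0; -7 -1.6 -16 0 -7 0 0; -7 -1.6 -14 0 -14 0 0; -8 -1.6 -13 0 -20 0 0; -8.5 -1.6 -12.6 0 -26 0 0; -10 -1.6 -10 0 -26 0 0; -10 -1.6 -10 0 -26 0 0")

```text
time: 9.88
tcp_pos: [0.4807, -0.0339, 0.0063]
tool_rot: [-2.247, -1.905, -0.319]
contact_force: [-0.2, -0.2, -0.0]
width: 0.001
```

```bash
python3 - <<'E'
from h import *
where(); rows((-126,24,3,16),(-126,24,2,16),(-126,24,1,16))
E
```

```text
t 9.88 drainer mm [-122.2   25.5] z 6.3 tilt fwd 16.0 F [-0.2  0.1] -0.0
(-126, 24, 3, 16) [-4.6  1.5  2.1] [ 0.1 -0.   0.2]
(-126, 24, 2, 16) [-4.8  1.5  3.1] [ 0.1 -0.   0.2]
(-126, 24, 1, 16) [-5.1  1.5  4. ] [ 0.1 -0.   0.2]
```

Lowering until I feel the counter.

Request:
carry_out(plan="-4 1 1 0 0 0 0; -4.6 1 2.1 0 0 0 0; -4.8 1 3 0 0 0 0; -4.8 1 3 0 0 0 0")

```text
time: 10.22
tcp_pos: [0.4804, -0.0434, 0.0017]
tool_rot: [-2.258, -1.888, -0.32]
contact_force: [-2.7, 2.1, 18.9]
width: -0.004
```

Request:
carry_out(plan="-0.1 0 0.5 0 0 0 0; -0.3 0 1 0 0 0 0; -0.3 0 1 0 0 0 0")

```text
time: 10.47
tcp_pos: [0.4804, -0.0434, 0.0015]
tool_rot: [-2.258, -1.888, -0.321]
contact_force: [-6.5, -0.8, 32.0]
width: -0.004
```

```bash
python3 - <<'E'
from h import *
where()
E
```

```text
t 10.47 drainer mm [-131.6   24.2] z 1.5 tilt fwd 16.2 F [-1.9  6.3] 32.0
```

Request:
carry_out(plan="0.7 0 -2.4 0 0 0 0; 4.5 0 -1.3 0 0 0 0; 8.4 0 -0.2 0 0 0 0; 12.2 0 0.9 0 0 0 0; 14.2 0 1.5 0 0 0 0; 15.1 0 1.7 0 0 0 0; 15.1 0 1.7 0 0 0 0")

```text
time: 11.05
tcp_pos: [0.4828, -0.0266, 0.0023]
tool_rot: [-2.254, -1.894, -0.318]
contact_force: [-0.9, 1.1, 0.1]
width: 0.002
```

Request:
carry_out(plan="1 0 0.3 0 0 0 0; 1.9 0 0.55 0 0 0 0; 1.9 0 0.55 0 0 0 0")

```text
time: 11.3
tcp_pos: [0.4829, -0.0256, 0.0023]
tool_rot: [-2.256, -1.894, -0.317]
contact_force: [-1.3, -1.8, 0.4]
width: -0.005
```

```bash
python3 - <<'E'
from h import *
where()
E
```

```text
t 11.3 drainer mm [-113.7   24.7] z 2.3 tilt fwd 16.0 F [-1.9  1. ] 0.4
```

Request:
carry_out(plan="1 0 0.3 0 0 0 0; 1.9 0 0.55 0 0 0 0; 1.9 0 0.55 0 0 0 0")

```text
time: 11.55
tcp_pos: [0.4829, -0.0252, 0.0022]
tool_rot: [-2.258, -1.893, -0.315]
contact_force: [-3.4, -6.2, 2.9]
width: -0.002
```

Request:
carry_out(plan="0.5 0 0.1 0 0 0 0; 1 0 0.3 0 0 0 0; 1 0 0.3 0 0 0 0")

```text
time: 11.8
tcp_pos: [0.4829, -0.0251, 0.0022]
tool_rot: [-2.259, -1.893, -0.314]
contact_force: [-5.7, -9.8, 4.4]
width: -0.005
```

```bash
python3 - <<'E'
from h import *
where()
E
```

```text
t 11.8 drainer mm [-113.2   24.8] z 2.2 tilt fwd 15.8 F [-10.7   4. ] 4.4
```

```bash
python3 - <<'E'
from m import *
plan((0,16,3.6),[(1.5,16,3.6),(3,16,3.8,-.5),(4.5,17,4,-1),(6,18,4.2,-1),(8,19,4.5,-1),(10,20,5,-1)])
plan((10,20,5),[(12,21,5),(14,23,5.3),(16,25,5.6),(18,27,6),(20,29,6.3),(22,31,6.6),(24,33,7)])
E
```

```text
0.6 0 -2.6 0 0 0 0; 0.6 0 -4.5 0 0 0 0; 0.7 0 -6.3 0 1 0 0; 1.6 0 -8.4 0 2 0 0; 2.8 0 -11.1 0 3 0 0; 4.2 0 -13.6 0 4 0 0
[-119.6    3.5] [[-120.0, 6.0], [-120.0, 9.0], [-120.0, 11.0], [-119.0, 13.0], [-119.0, 16.0], [-118.0, 19.0]]
1.7 0 -2.8 0 1 0 0; 3.6 0 -5.1 0 3 0 0; 5.6 0 -7.2 0 5 0 0; 7.8 0 -9.2 0 7 0 0; 10.1 0 -11.2 0 9 0 0; 12.6 0 -13.1 0 11 0 0; 15.2 0 -14.9 0 13 0 0
[-118.3   18.8] [[-118.0, 22.0], [-117.0, 25.0], [-116.0, 27.0], [-114.0, 30.0], [-113.0, 33.0], [-111.0, 35.0], [-109.0, 38.0]]
```

Request:
carry_out(plan="0.6 0 -2.6 0 0 0 0; 0.6 0 -4.5 0 0 0 0; 0.7 0 -6.3 0 1 0 0; 1.6 0 -8.4 0 2 0 0; 2.8 0 -11.1 0 3 0 0; 4.2 0 -13.6 0 4 0 0")

```text
time: 12.3
tcp_pos: [0.4825, -0.0239, 0.0162]
tool_rot: [-2.216, -1.858, -0.388]
contact_force: [-4.9, -7.6, -0.2]
width: 0.001
```

```bash
cat >> h.py <<'E'
def resid(f,obs):  # obs: side-view px of the two near top corners (larger-u first)
    from m import board
    s=load(f)
    for p in range(0,95,3):
        e=[]
        for y,o in zip((99,-51),obs):
            q=board(p)[4]; e.append((w2px(s,np.r_[PD+RD@[(q[0]+5)/1000,y/1000],q[1]/1000])[0]-o).round(1).tolist())
        print(p,e)
def corner(f,win=None): # white-board mask extremes in the side view
    i=load(f)['color'].astype(int)
    m=((i.min(2)>165)).astype(np.uint8)
    n,l,st,c=cv2.connectedComponentsWithStats(m)
    for k in range(1,n):
        if st[k,4]>150 and abs(c[k][0]-355)<45 and 140<c[k][1]<240:
            cn=max(cv2.findContours((l==k).astype(np.uint8),0,2)[0],key=cv2.contourArea); print(st[k],cv2.boxPoints(cv2.minAreaRect(cn)).round(0).tolist(),cv2.approxPolyDP(cn,4,True)[:,0].tolist())
E
python3 - <<'E'
from h import *
where(); snap('side','s5'); corner('s4'); corner('s3b'); corner('s5')
s=load('s5')
from m import board
for p in(0,6,10,14):
    print(p,[w2px(s,np.r_[PD+RD@[(board(p)[4][0]+5)/1000,y/1000],board(p)[4][1]/1000])[0].round(1).tolist() for y in(99,-51)])
E
```

```text
t 12.3 drainer mm [-112.    25.4] z 16.2 tilt fwd 19.9 F [-8.3  3.5] -0.2
[292 140  43  15 572] [[292.0, 140.0], [334.0, 140.0], [334.0, 154.0], [292.0, 154.0]] [[292, 151], [332, 154], [334, 141], [296, 140]]
[338 157  32  24 519] [[338.0, 158.0], [369.0, 156.0], [370.0, 179.0], [339.0, 181.0]] [[368, 158], [339, 158], [344, 179], [359, 179], [358, 168], [365, 167]]
[ 315  194   62   35 1128] [[314.0, 209.0], [325.0, 186.0], [377.0, 212.0], [365.0, 235.0]] [[315, 207], [352, 228], [376, 213], [337, 194]]
[292 140  43  15 577] [[292.0, 140.0], [334.0, 140.0], [334.0, 154.0], [292.0, 154.0]] [[292, 151], [332, 154], [334, 141], [296, 140]]
[338 157  21  24 279] [[338.0, 158.0], [358.0, 157.0], [359.0, 180.0], [339.0, 181.0]] [[358, 158], [338, 158], [345, 180], [355, 179], [350, 160]]
[ 314  185   63   45 1515] [[313.0, 209.0], [328.0, 179.0], [376.0, 203.0], [361.0, 233.0]] [[335, 185], [314, 209], [354, 229], [376, 203]]
[292 140  43  15 592] [[292.0, 140.0], [334.0, 140.0], [334.0, 154.0], [292.0, 154.0]] [[292, 151], [332, 154], [334, 141], [296, 140]]
[338 157  20  24 249] [[338.0, 158.0], [357.0, 157.0], [358.0, 179.0], [339.0, 181.0]] [[355, 157], [338, 159], [345, 180]]
[ 314  191   64   38 1290] [[313.0, 209.0], [326.0, 183.0], [377.0, 208.0], [364.0, 235.0]] [[314, 207], [351, 228], [377, 209], [339, 191]]
0 [[377.2, 213.3], [337.3, 195.0]]
6 [[377.3, 210.4], [337.2, 192.2]]
10 [[377.2, 208.6], [337.0, 190.4]]
14 [[377.0, 206.8], [336.7, 188.8]]
```

Tracking holds: about 8.5° measured against 10° planned. Continuing with slightly deeper insertion.

```bash
python3 - <<'E'
from m import *
plan((8.5,20,4),[(10,21,4.5),(11.5,22,5),(13,24,5.5),(14.5,26,6),(16,28,6.5),(18,30,7)])
E
```

```text
1.2 0 -1.6 0 1 0 0; 2.5 0 -3.2 0 2 0 0; 3.9 0 -4.5 0 4 0 0; 5.5 0 -5.8 0 6 0 0; 7.2 0 -7.1 0 8 0 0; 9.5 0 -9.0 0 10 0 0
[-118.9   17.2] [[-118.0, 19.0], [-118.0, 21.0], [-117.0, 23.0], [-116.0, 25.0], [-115.0, 26.0], [-113.0, 29.0]]
```

Request:
carry_out(plan="1.2 0 -1.6 0 1 0 0; 2.5 0 -3.2 0 2 0 0; 3.9 0 -4.5 0 4 0 0; 5.5 0 -5.8 0 6 0 0; 7.2 0 -7.1 0 8 0 0; 9.5 0 -9 0 10 0 0")

```text
time: 12.85
tcp_pos: [0.484, -0.0202, 0.0273]
tool_rot: [-2.111, -1.767, -0.563]
contact_force: [-5.4, -12.0, 1.0]
width: 0.001
```

```bash
python3 - <<'E'
from h import *
where(); snap('side','s6');  corner('s6')
s=load('s6')
from m import board
for p in(10,14,18,22):
    print(p,board(p)[3]+[5,0],[w2px(s,np.r_[PD+RD@[(board(p)[4][0]+5)/1000,y/1000],board(p)[4][1]/1000])[0].round(1).tolist() for y in(99,-51)])
E
```

```text
t 12.85 drainer mm [-108.2   24.5] z 27.3 tilt fwd 29.8 F [-12.7   3.3] 1.0
[292 140  43  15 587] [[292.0, 140.0], [334.0, 140.0], [334.0, 154.0], [292.0, 154.0]] [[292, 151], [332, 154], [334, 141], [296, 140]]
[338 157  22  24 279] [[338.0, 158.0], [359.0, 157.0], [360.0, 179.0], [339.0, 181.0]] [[359, 157], [338, 158], [345, 180], [351, 180], [349, 165]]
[ 314  188   63   42 1410] [[313.0, 209.0], [327.0, 180.0], [377.0, 205.0], [362.0, 234.0]] [[335, 188], [314, 209], [353, 229], [376, 205]]
10 [-104.71803825   27.2128953 ] [[377.2, 208.6], [337.0, 190.4]]
14 [-103.66790506   33.89514682] [[377.0, 206.8], [336.7, 188.8]]
18 [-102.08835275   40.4122646 ] [[376.7, 205.2], [336.3, 187.2]]
22 [-99.98707675  46.73249789] [[376.3, 203.8], [335.7, 185.8]]
```

```bash
python3 - <<'E'
from m import *
plan((16.5,30,5.5),[(18,32,6,-.5),(20,34,6.5,-1),(22,36,7,-1),(24,38,7.5,-1),(26,40,8,-1),(28,42,8,-1),(30,44,8,-1),(32,45,8,-1)])
E
```

```text
1.3 0 -0.7 0 2 0 0; 3.3 0 -1.9 0 4 0 0; 6.2 0 -3.2 0 6 0 0; 9.2 0 -4.4 0 8 0 0; 12.3 0 -5.5 0 10 0 0; 15.4 0 -7.0 0 12 0 0; 18.6 0 -8.4 0 14 0 0; 21.7 0 -9.8 0 15 0 0
[-114.5   27.7] [[-113.0, 29.0], [-112.0, 32.0], [-110.0, 35.0], [-108.0, 37.0], [-106.0, 40.0], [-104.0, 42.0], [-102.0, 45.0], [-100.0, 48.0]]
```

Request:
carry_out(plan="1.3 0 -0.7 0 2 0 0; 3.3 0 -1.9 0 4 0 0; 6.2 0 -3.2 0 6 0 0; 9.2 0 -4.4 0 8 0 0; 12.3 0 -5.5 0 10 0 0; 15.4 0 -7 0 12 0 0; 18.6 0 -8.4 0 14 0 0; 21.7 0 -9.8 0 15 0 0")

```text
time: 13.57
tcp_pos: [0.4875, -0.0031, 0.0476]
tool_rot: [-1.93, -1.618, -0.803]
contact_force: [-0.4, -1.3, -1.4]
width: -0.0
```

```bash
cat > chk.py <<'E'
import sys
from h import *
from m import board
f=sys.argv[1]; where(); s=snap('side',f); corner(f)
for p in map(float,sys.argv[2:]):
    print(p,(board(p)[3]+[5,0]).round(1),[w2px(s,np.r_[PD+RD@[(board(p)[4][0]+5)/1000,y/1000],board(p)[4][1]/1000])[0].round(1).tolist() for y in(99,-51)])
E
python3 chk.py s7 24 28 32 36
```

```text
t 13.57 drainer mm [-90.7  23.9] z 47.6 tilt fwd 45.1 F [-1.3  0.1] -1.4
[292 140  43  15 575] [[292.0, 140.0], [334.0, 140.0], [334.0, 154.0], [292.0, 154.0]] [[292, 151], [332, 154], [334, 141], [296, 140]]
[338 157  22  24 259] [[338.0, 158.0], [359.0, 157.0], [360.0, 180.0], [339.0, 181.0]] [[359, 157], [338, 159], [345, 180], [351, 180], [349, 162]]
[ 315  182   59   48 1582] [[314.0, 209.0], [330.0, 177.0], [374.0, 200.0], [358.0, 232.0]] [[333, 182], [315, 209], [354, 229], [373, 199]]
24.0 [-98.7  49.8] [[376.0, 203.1], [335.4, 185.1]]
28.0 [-95.9  55.8] [[375.4, 201.9], [334.7, 183.9]]
32.0 [-92.5  61.5] [[374.7, 200.8], [333.9, 182.8]]
36.0 [-88.7  66.9] [[373.9, 199.8], [332.9, 181.8]]
```

It's at about 35° now, with the board resting on the finger. Continuing upwards.

```bash
python3 - <<'E'
from m import *
plan((34,45,8),[(37,45,8),(40,45,8),(43,45,8),(46,45,8),(49,45,8),(52,45,8),(55,45,8),(58,45,8)])
plan((58,45,8),[(61,45,8),(64,45,8),(67,45,8),(70,45,8),(73,45,8),(76,45,8),(79,45,8),(82,45,8)])
for p in (46,60,75,90):print(p,board(p).round(0).tolist())
E
```

```text
4.9 0 -0.7 0 0 0 0; 9.9 0 -1.0 0 0 0 0; 14.9 0 -1.1 0 0 0 0; 20.1 0 -1.0 0 0 0 0; 25.6 0 -1.0 0 0 0 0; 31.2 0 -0.6 0 0 0 0; 36.7 0 0.1 0 0 0 0; 42.2 0 1.1 0 0 0 0
[-97.8  50.8] [[-95.0, 55.0], [-92.0, 59.0], [-88.0, 62.0], [-84.0, 66.0], [-80.0, 70.0], [-76.0, 73.0], [-72.0, 77.0], [-67.0, 80.0]]
5.4 0 1.3 0 0 0 0; 10.8 0 2.9 0 0 0 0; 16.1 0 4.8 0 0 0 0; 21.2 0 7.0 0 0 0 0; 26.3 0 9.4 0 0 0 0; 31.2 0 12.2 0 0 0 0; 36.0 0 15.2 0 0 0 0; 40.7 0 18.5 0 0 0 0
[-67.2  79.9] [[-62.0, 83.0], [-58.0, 85.0], [-52.0, 88.0], [-47.0, 90.0], [-42.0, 92.0], [-36.0, 93.0], [-31.0, 95.0], [-25.0, 95.0]]
46 [[-20.0, 0.0], [-82.0, 65.0], [-75.0, 72.0], [-82.0, 79.0], [-76.0, 85.0], [0.0, 6.0], [-6.0, 0.0], [-13.0, 7.0]]
60 [[-21.0, 4.0], [-66.0, 82.0], [-57.0, 87.0], [-62.0, 95.0], [-55.0, 99.0], [0.0, 4.0], [-7.0, 0.0], [-12.0, 9.0]]
75 [[-20.0, 7.0], [-43.0, 94.0], [-34.0, 97.0], [-36.0, 106.0], [-28.0, 108.0], [0.0, 2.0], [-8.0, 0.0], [-10.0, 10.0]]
90 [[-18.0, 10.0], [-18.0, 100.0], [-8.0, 100.0], [-8.0, 110.0], [-0.0, 110.0], [0.0, 0.0], [-8.0, 0.0], [-8.0, 10.0]]
```

Request:
carry_out(plan="4.9 0 -0.7 0 0 0 0; 9.9 0 -1 0 0 0 0; 14.9 0 -1.1 0 0 0 0; 20.1 0 -1 0 0 0 0; 25.6 0 -1 0 0 0 0; 31.2 0 -0.6 0 0 0 0; 36.7 0 0.1 0 0 0 0; 40 0 1 0 0 0 0")

```text
time: 14.28
tcp_pos: [0.4933, 0.0244, 0.0772]
tool_rot: [-1.932, -1.623, -0.801]
contact_force: [-9.9, -21.7, 27.2]
width: 0.001
```

```bash
python3 chk.py s8 50 55 60 65 70
```

```text
t 14.28 drainer mm [-62.6  22.8] z 77.2 tilt fwd 44.9 F [-23.    6.1] 27.2
[292 140  43  15 585] [[292.0, 140.0], [334.0, 140.0], [334.0, 154.0], [292.0, 154.0]] [[292, 151], [332, 154], [334, 141], [296, 140]]
[ 314  178   53   51 1568] [[311.0, 210.0], [325.0, 177.0], [368.0, 196.0], [354.0, 229.0]] [[325, 178], [314, 208], [354, 228], [366, 197]]
50.0 [-71.8  84.3] [[370.2, 197.5], [328.8, 179.4]]
55.0 [-64.6  90.1] [[368.5, 196.9], [327.1, 178.7]]
60.0 [-56.9  95.3] [[366.8, 196.6], [325.2, 178.4]]
65.0 [-48.7  99.7] [[364.9, 196.7], [323.2, 178.3]]
70.0 [-40.1 103.4] [[362.9, 197.0], [321.1, 178.5]]
```

The board is at about 60° with the tip hooked in the notch under the overhang, but it's jammed there by about 35 N. I'll back off a little and swing the tool upright as the board rises, so the finger stays flush with the underside.

```bash
cat >> h.py <<'E'
def notch(phi,th,gap,off=0.):
    from m import board
    a=np.radians(th); n=np.array([np.cos(a),np.sin(a)]); d=np.array([np.sin(a),-np.cos(a)])
    return tuple((board(phi)[2]-11*n-gap*d+off*n+[5,-1.4]).round(1))
def nrows(y,*L):
    rows(*[(notch(*l)[0],y,notch(*l)[1],l[1]) for l in L])
E
python3 - <<'E'
from h import *
p,R=pose(); print(notch(60,45,0))
nrows(23.5,(60,40,4),(61,35,4.5),(63,30,4.5),(65,26,4.5),(68,22,4.5),(71,19,4.5),(74,16,4.5),(77,13,4.5))
E
```

```text
(np.float64(-59.7), np.float64(77.4))
(np.float64(-62.9), 23.5, np.float64(81.2), 40) [ 1.8 -0.7 -3.1] [ 0.3 -4.9 -0.1]
(np.float64(-62.1), 23.5, np.float64(83.4), 35) [ 4.  -0.7 -4. ] [ 0.3 -9.9 -0.1]
(np.float64(-59.3), 23.5, np.float64(86.1), 30) [ 7.8 -0.7 -4. ] [  0.3 -14.9  -0.1]
(np.float64(-56.4), 23.5, np.float64(88.5), 26) [11.6 -0.7 -3.6] [  0.3 -18.9  -0.2]
(np.float64(-51.8), 23.5, np.float64(91.4), 22) [16.9 -0.7 -2.4] [  0.3 -22.9  -0.2]
(np.float64(-47.0), 23.5, np.float64(93.8), 19) [22.  -0.7 -0.8] [  0.3 -25.9  -0.2]
(np.float64(-42.1), 23.5, np.float64(96.0), 16) [27.  -0.8  1.1] [  0.3 -28.9  -0.2]
(np.float64(-37.0), 23.5, np.float64(97.9), 13) [32.  -0.8  3.4] [  0.3 -31.9  -0.2]
```

Request:
carry_out(plan="1.8 0 -3.1 0 -5 0 0; 4 0 -4 0 -10 0 0; 7.8 0 -4 0 -15 0 0; 11.6 0 -3.6 0 -19 0 0")

```text
time: 14.67
tcp_pos: [0.4939, 0.0329, 0.088]
tool_rot: [-2.152, -1.811, -0.497]
contact_force: [-0.2, -0.2, -1.4]
width: 0.001
```

```bash
python3 chk.py s9 55 60 65 70; python3 - <<'E'
from h import *
nrows(23.5,(66,24,2),(68,22,2),(71,19,2),(74,16,2),(77,13,2),(80,10,2),(84,6,2),(88,3,2))
E
```

```text
t 14.67 drainer mm [-54.1  23.7] z 88.0 tilt fwd 25.8 F [-0.3  0.1] -1.4
[292 140  43  15 592] [[292.0, 140.0], [334.0, 140.0], [334.0, 154.0], [292.0, 154.0]] [[292, 151], [332, 154], [334, 141], [296, 140]]
[ 314  178   50   51 1502] [[309.0, 207.0], [323.0, 177.0], [368.0, 198.0], [353.0, 229.0]] [[323, 178], [314, 208], [353, 228], [363, 196]]
55.0 [-64.6  90.1] [[368.5, 196.9], [327.1, 178.7]]
60.0 [-56.9  95.3] [[366.8, 196.6], [325.2, 178.4]]
65.0 [-48.7  99.7] [[364.9, 196.7], [323.2, 178.3]]
70.0 [-40.1 103.4] [[362.9, 197.0], [321.1, 178.5]]
(np.float64(-53.8), 23.5, np.float64(87.3), 24) [-5.6  0.2  0.5] [ 0.3 -1.8  0.4]
(np.float64(-50.8), 23.5, np.float64(89.1), 22) [-2.1  0.2  0.1] [ 0.3 -3.8  0.4]
(np.float64(-46.2), 23.5, np.float64(91.5), 19) [ 3.1  0.3 -0. ] [ 0.3 -6.8  0.4]
(np.float64(-41.4), 23.5, np.float64(93.6), 16) [8.3 0.3 0.2] [ 0.3 -9.8  0.4]
(np.float64(-36.5), 23.5, np.float64(95.5), 13) [13.6  0.4  0.6] [  0.3 -12.8   0.4]
(np.float64(-31.4), 23.5, np.float64(97.1), 10) [18.8  0.4  1.4] [  0.3 -15.8   0.3]
(np.float64(-24.6), 23.5, np.float64(98.9), 6) [25.7  0.4  2.7] [  0.3 -19.8   0.3]
(np.float64(-17.6), 23.5, np.float64(100.0), 3) [32.5  0.5  4.8] [  0.3 -22.8   0.3]
```

Request:
carry_out(plan="3 0 0 0 -6 0 0; 8.3 0 0 0 -10 0 0; 13.6 0 0.6 0 -13 0 0; 18.8 0 1.4 0 -16 0 0; 25 0 2.7 0 -20 0 0; 25 0 2.7 0 -20 0 0")

```text
time: 15.22
tcp_pos: [0.4988, 0.0614, 0.0977]
tool_rot: [-2.344, -1.99, -0.128]
contact_force: [-5.2, -1.3, 23.1]
width: 0.002
```

```bash
python3 chk.py s10 76 80 84 88 92; python3 - <<'E'
from h import *
# upright board pushed: horizontal forward steps
where()
E
```

```text
t 15.22 drainer mm [-25.2  23.6] z 97.7 tilt fwd 6.0 F [-2.1  4.9] 23.1
[292 140  38  15 521] [[292.0, 140.0], [329.0, 140.0], [329.0, 154.0], [292.0, 154.0]] [[292, 153], [328, 151], [329, 141], [296, 140]]
76.0 [-29.4 106.7] [[360.4, 197.8], [318.5, 179.1]]
80.0 [-22.  108.3] [[358.6, 198.6], [316.7, 179.8]]
84.0 [-14.5 109.4] [[356.8, 199.6], [314.8, 180.6]]
88.0 [ -6.8 109.9] [[354.9, 200.8], [312.9, 181.6]]
92.0 [1.000e-01 1.102e+02] [[353.2, 201.9], [311.2, 182.6]]
t 15.27 drainer mm [-27.4  23.6] z 97.3 tilt fwd 6.1 F [-4.8  4.3] 20.7
```

Request:
carry_out(plan="3 0 -3.5 0 0 0 0; 8 0 -4 0 -1 0 0; 13 0 -4 0 -3 0 0; 18 0 -4 0 -5 0 0; 23 0 -3.5 0 -6 0 0; 28 0 -3 0 -6 0 0")

```text
time: 15.77
tcp_pos: [0.5017, 0.0835, 0.1011]
tool_rot: [-2.403, -2.023, -0.0]
contact_force: [-2.4, -2.1, 10.1]
width: 0.002
```

```bash
python3 - <<'E'
from h import *
where(); snap('side','s11')
a=cv2.imread('pics/s11.png')[110:290,250:450]
cv2.imwrite('pics/v8.png',cv2.resize(a,(600,540),interpolation=2))
i=load('s11')['color'][150:240:6,300:390:6].mean(2).astype(int)
print(i)
E
```

```text
t 15.77 drainer mm [-2.9 24.4] z 101.1 tilt fwd 0.0 F [-2.5  2.1] 10.1
[[214 214 215 215  28  36  35  35  35 161 160 163 162 160 165]
 [113 112 112  83  23  16  24  27 110 163 163 165 162 163 163]
 [181 167 162  33  25  21  29  34  90 214 215 187 165 164 162]
 [160 146 163 158 126  26  29  20  66  73 216 188 116 163 103]
 [157 102 162 161  36  25  25  53  31  98  98  99  98  74  75]
 [155  99 161 161 159  34  28  32 114 115 114 116 111  73  74]
 [156  98 129 209 163  94  33  74  75  74  77  81 120 165 164]
 [152 117 135 111 135 212  48  74  73  78 153 164 164 160 163]
 [160 163 133 134 134 112 130 210 101 166 164 167 162 161 163]
 [119 158 140 134 135 134 134 108 130 163 165 164 165 165 163]
 [118 108 118 132 135 135 134 135 133  99 165 167 166 165 164]
 [117 116 104 119 119 133 133 134 134 162 169 168 166 166 163]
 [ 91 118 112 116 117 115 117 135 135 158 168 166 165 162 163]
 [118  90 118 110 117 118  88 118 118 150 165 165 159 160 163]
 [162 126 101 117 111 119 117  94 118 116 120 161 163 163 163]]
```

Request:
carry_out(plan="5 0 -1.5 0 0 0 0; 10 0 -1.5 0 0 0 0; 15 0 -1 0 0 0 0; 20 0 -0.5 0 0 0 0; 25 0 0 0 0 0 0; 29 0 0 0 0 0 0; 29 0 0 0 0 0 0")

```text
time: 16.4
tcp_pos: [0.5072, 0.1117, 0.1006]
tool_rot: [-2.404, -2.022, -0.002]
contact_force: [-0.2, -0.1, -0.9]
width: 0.003
```

```bash
python3 - <<'E'
from h import *
where(); snap('side','s12');snap('top','t12')
a=cv2.imread('pics/s12.png')[120:320,200:400];b=cv2.imread('pics/t12.png')[120:280,185:345]
cv2.imwrite('pics/v9.png',np.hstack([cv2.resize(a,(400,400),interpolation=2),cv2.resize(b,(400,400),interpolation=2)]))
E
```

```text
t 16.4 drainer mm [25.8 23.7] z 100.6 tilt fwd 0.1 F [-0.2  0.2] -0.9
```

View pics/v9.png

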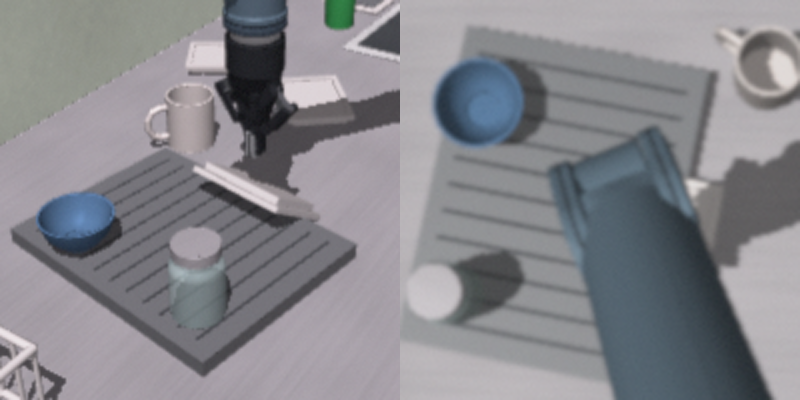

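The board is past vertical and falling onto the draining board. I'll back the tool away behind the step and let it settle.

Request:
carry_out(plan="-20 0 -15 0 0 0 0; -50 0 -20 0 0 0 0; -85 0 -20 0 0 0 0; -115 0 -20 0 0 0 0; -130 0 -20 0 0 0 0; -130 0 -20 0 0 0 0; -130 0 -20 0 0 0 0")

```text
time: 17.08
tcp_pos: [0.4846, -0.0185, 0.1207]
tool_rot: [2.408, 2.017, 0.001]
contact_force: [1.2, 0.0, 0.4]
width: 0.0
```

```bash
python3 - <<'E'
from h import *
where(); s=snap('side','s13'); t=snap('top','t13'); w=snap('wrist','w13')
m=(s['color'].min(2)>175).astype(np.uint8)
n,l,st,c=cv2.connectedComponentsWithStats(m)
for k in range(1,n):
    if st[k,4]>100 and 180<c[k][0]<430 and 130<c[k][1]<300:
        cn=max(cv2.findContours((l==k).astype(np.uint8),0,2)[0],key=cv2.contourArea); a=cv2.approxPolyDP(cn,3,True)[:,0]
        print(st[k],a.tolist()); 
        print(((px2w(s,a,.036)[:,:2]-PD)@RD*1000).round(0).tolist())
m=(w['color'].min(2)>np.percentile(w['color'].min(2),85)).astype(np.uint8); 
n,l,st,c=cv2.connectedComponentsWithStats(m)
print(np.percentile(w['color'].min(2),[20,50,85,95]))
for k in range(1,n):
    if st[k,4]>1500:
        cn=max(cv2.findContours((l==k).astype(np.uint8),0,2)[0],key=cv2.contourArea); a=cv2.approxPolyDP(cn,5,True)[:,0]
        print('w',st[k],((px2w(w,a,.036)[:,:2]-PD)@RD*1000).round(0).tolist())
E
```

```text
t 17.08 drainer mm [-106.4   24.2] z 120.7 tilt fwd 0.0 F [ 0.2 -1.2] 0.4
[375 116  51  41 252] [[375, 141], [377, 145], [425, 155], [378, 142], [408, 116]]
[[-471.0, -180.0], [-447.0, -153.0], [-491.0, 21.0], [-471.0, -166.0], [-772.0, -229.0]]
[293 141  41  13 520] [[293, 153], [332, 153], [333, 141], [295, 141]]
[[-194.0, -336.0], [-287.0, -233.0], [-367.0, -298.0], [-272.0, -405.0]]
[338 159  15  21 171] [[338, 159], [347, 179], [344, 171], [352, 161]]
[[-265.0, -186.0], [-177.0, -73.0], [-212.0, -114.0], [-285.0, -140.0]]
[301 200  55  32 890] [[301, 213], [335, 231], [355, 217], [323, 200]]
[[58.0, -45.0], [58.0, 81.0], [-27.0, 80.0], [-33.0, -45.0]]
[296 214  65  24 217] [[296, 216], [334, 237], [360, 220], [357, 218], [335, 235], [299, 214]]
[[78.0, -44.0], [80.0, 96.0], [-25.0, 99.0], [-27.0, 87.0], [71.0, 93.0], [65.0, -45.0]]
[ 44. 113. 117. 152.]
w [  220     0   207   245 23469] [[48.0, -50.0], [49.0, 95.0], [-31.0, 96.0], [-138.0, 74.0], [-35.0, 91.0], [-36.0, 84.0], [-48.0, 81.0], [-35.0, 83.0], [-35.0, -51.0]]
w [ 581  344   59   56 2283] [[-245.0, -284.0], [-280.0, -243.0], [-313.0, -246.0], [-313.0, -304.0]]
```

The board lies flat on the drainer but hangs over the step, with its edge at about -40 mm where the step is at about +5. I'll push that edge inward to about +20.

```bash
python3 - <<'E'
from h import *
rows((-80,22,60,0),(-75,22,24,0),(-45,22,24,0),(9,22,24,0))
E
```

```text
(-80, 22, 60, 0) [23.9  2.1 60.7] [ 0.1 -0.1 -0.2]
(-75, 22, 24, 0) [28.9  2.  96.7] [ 0.1 -0.1 -0.2]
(-45, 22, 24, 0) [58.9  1.9 96.7] [ 0.1 -0.1 -0.2]
(9, 22, 24, 0) [112.9   1.7  96.8] [ 0.1 -0.1 -0.2]
```

Request:
carry_out(plan="12 2 30 0 0 0 0; 24 2 60 0 0 0 0; 28 2 85 0 0 0 0; 29 2 95 0 0 0 0; 29 2 96.5 0 0 0 0; 29 2 96.5 0 0 0 0; 29 2 96.5 0 0 0 0")

```text
time: 17.82
tcp_pos: [0.4926, 0.0104, 0.0252]
tool_rot: [2.405, 2.019, 0.003]
contact_force: [-0.3, 0.2, -0.1]
width: 0.001
```

```bash
python3 - <<'E'
from h import *
where(); w=snap('wrist','w14')
rows((-50,22,24,0),(9,22,24,0))
p=w['color'].min(2).astype(int); print(p[::12,320]); print(p[::12,260]); print(((px2w(w,[(320,v) for v in range(0,400,48)],.030)[:,:2]-PD)@RD*1000).round(0)[:,0])
E
```

```text
t 17.82 drainer mm [-76.5  21.1] z 25.2 tilt fwd 0.0 F [0.2 0.3] -0.1
(-50, 22, 24, 0) [26.6 -1.3  1.5] [ 0.2 -0.  -0.4]
(9, 22, 24, 0) [85.6 -1.6  1.5] [ 0.2 -0.  -0.4]
[144 144 144 144 145 144 144 144 142 142 141 140 140 139 139  54 107 107
 109 108  11  10  24   9   9   6  54 105   6   7   9   5   7   7]
[148 148 148 147 148 146 145 144 144 142 142 141 139 140  73  56 110 110
 112 109 109 110 109  14  13  24  17  14  12   5  13  13  11   7]
[  43.   24.    4.  -18.  -42.  -68.  -97. -130. -166.]
```

Request:
carry_out(plan="9 0 1 0 0 0 0; 18 0 1.5 0 0 0 0; 25 0 1.5 0 0 0 0; 31 0 1.5 0 0 0 0; 37 0 1.5 0 0 0 0; 43 0 1.5 0 0 0 0; 49 0 1.5 0 0 0 0; 49 0 1.5 0 0 0 0")

```text
time: 18.53
tcp_pos: [0.5006, 0.0606, 0.0227]
tool_rot: [2.404, 2.022, 0.003]
contact_force: [-0.2, -0.0, 0.4]
width: 0.0
```

```bash
cat > q.py <<'E'
import sys
from h import *
f=sys.argv[1]; where(); s=snap('side',f)
m=(s['color'].min(2)>175).astype(np.uint8)
n,l,st,c=cv2.connectedComponentsWithStats(m)
for k in range(1,n):
    if st[k,4]>100 and 240<c[k][0]<370 and 195<c[k][1]<300:
        cn=max(cv2.findContours((l==k).astype(np.uint8),0,2)[0],key=cv2.contourArea); a=cv2.approxPolyDP(cn,3,True)[:,0]
        print(st[k],a.tolist(),((px2w(s,a,.04)[:,:2]-PD)@RD*1000).round(0).tolist())
E
python3 q.py s15
```

```text
t 18.53 drainer mm [-25.7  21.7] z 22.7 tilt fwd 0.1 F [-0.   0.2] 0.4
[ 290  203   67   39 1139] [[290, 219], [329, 241], [356, 223], [319, 203], [296, 216], [328, 234], [351, 220], [350, 225], [331, 238], [294, 217]] [[103.0, -42.0], [104.0, 101.0], [-2.0, 103.0], [-9.0, -38.0], [82.0, -40.0], [84.0, 80.0], [-4.0, 84.0], [16.0, 97.0], [92.0, 97.0], [89.0, -41.0]]
```

Request:
carry_out(plan="4 0 -1.5 0 0 0 0; 9 0 -1.5 0 0 0 0; 14 0 -1.5 0 0 0 0; 19 0 -1.5 0 0 0 0; 24 0 -1.5 0 0 0 0; 29 0 -1.5 0 0 0 0; 34 0 -1.5 0 0 0 0; 34 0 -1.5 0 0 0 0")

```text
time: 19.25
tcp_pos: [0.5064, 0.0941, 0.0242]
tool_rot: [-2.404, -2.022, -0.003]
contact_force: [0.2, 0.3, -0.1]
width: -0.001
```

```bash
python3 q.py s16
```

```text
t 19.25 drainer mm [ 8.3 21.6] z 24.2 tilt fwd 0.1 F [ 0.3 -0.2] -0.1
[ 282  208   61   33 1005] [[282, 224], [299, 233], [286, 221], [319, 240], [342, 226], [309, 208]] [[133.0, -41.0], [131.0, 21.0], [117.0, -43.0], [118.0, 80.0], [33.0, 84.0], [29.0, -41.0]]
[311 227  37  21 137] [[347, 228], [321, 244], [311, 241], [321, 247]] [[31.0, 99.0], [127.0, 95.0], [135.0, 68.0], [136.0, 103.0]]
```

Request:
carry_out(plan="-15 0 0 0 0 0 0; -40 0 -5 0 0 0 0; -70 0 -30 0 0 0 0; -90 0 -65 0 0 0 0; -110 0 -100 0 0 0 0; -140 0 -130 0 0 0 0; -160 0 -150 0 0 0 0; -160 0 -150 0 0 0 0")

```text
time: 19.97
tcp_pos: [0.4801, -0.0706, 0.1782]
tool_rot: [2.407, 2.007, 0.007]
contact_force: [0.6, 0.0, 0.8]
width: 0.001
```

```bash
python3 q.py s17; python3 - <<'E'
from h import *
from scipy.optimize import least_squares
t=snap('top','t17'); w=snap('wrist','w17')
for nm,im in(('t',t),('w',w)):
    g=im['color'].min(2); m=(g>(180 if nm=='t' else 130)).astype(np.uint8); n,l,st,c=cv2.connectedComponentsWithStats(m)
    for k in range(1,n):
        if 300<st[k,4]<60000:
            cn=max(cv2.findContours((l==k).astype(np.uint8),0,2)[0],key=cv2.contourArea); a=cv2.approxPolyDP(cn,3,True)[:,0]
            d=((px2w(im,a,.04)[:,:2]-PD)@RD*1000).round(0)
            if -30<d[:,0].mean()<200 and abs(d[:,1].mean())<150: print(nm,st[k],d.tolist())
# loose things, before/after
a=load('side0')['color'].astype(int); b=load('s17')['color'].astype(int)
d=np.abs(a-b).max(2)
for n,(u0,v0,u1,v1) in dict(mug=(272,162,308,194),bowl=(218,216,258,248),jar=(283,234,314,283)).items(): print(n,'changed frac',(d[v0:v1,u0:u1]>30).mean().round(3))
E
```

```text
t 19.97 drainer mm [-158.5   19.9] z 178.2 tilt fwd -0.1 F [ 0.1 -0.5] 0.8
[282 208  61  33 997] [[282, 224], [299, 233], [285, 224], [291, 223], [319, 240], [342, 226], [309, 208]] [[133.0, -41.0], [131.0, 21.0], [128.0, -35.0], [114.0, -26.0], [118.0, 80.0], [33.0, 84.0], [29.0, -41.0]]
[311 227  37  21 126] [[347, 228], [322, 244], [311, 241], [321, 247]] [[31.0, 99.0], [125.0, 96.0], [135.0, 68.0], [136.0, 103.0]]
t [ 245  183   50   61 2141] [[123.0, -52.0], [126.0, 95.0], [21.0, 94.0], [20.0, -50.0]]
w [236   0 167   2 333] [[17.0, 94.0], [17.0, -49.0]]
mug changed frac 0.0
bowl changed frac 0.0
jar changed frac 0.032
```

```bash
python3 -c "
from h import *
print(manip.job_done()); where()"
```

```text
the job is handed in; nothing more can be done
None
the job is handed in; nothing more can be done
```

The board was flipped over the step and now lies hollow side down on the draining board; I handed the job in at about 20 s.

**What I did:** I pushed the leftmost white board against the step with the shut fingertips and hooked the tip under its overhang. I then tipped it up past vertical so it fell over the step, and pushed it about 60 mm inward.

**First lift:** On the first try the tip sat against the board's edge face instead of under the overhang. I lowered the board from about 20° and went in again, lower. During the second lift the tip also jammed briefly in the notch, with about 35 N at the wrist, so I backed it off.

**Last checks:**
- **Position:** the top and side views put the board at about x 20 to 126 mm and y -52 to 97 mm in the drainer frame. It is wholly on the draining board, though my frame may be about 5 mm off in x.
- **Resting flat:** the plinth outline in the side view is about 88 x 123 mm, as expected for a board lying flat with its hollow side down.
- **Robot clear:** the wrist force was under 1 N and the tool stood about 16 cm behind the step, 18 cm up.
- **Mug, bowl and jar:** the pictures show no change at the mug and bowl. About 3% of the jar's picture area changed, which I put down to the board showing behind the glass.

The 12-picture viewing limit was used up while the board was still falling, so these last checks come from measured image positions. I did not view a final picture.

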